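# Swap the wrong lid for the saucepan's own and hold it ready

### The job

The sage-green saucepan wears the wrong lid: take the wide steel lid off and stand it on edge in the empty bay of the wire rack, leaning on the bay's back behind the two front hooks with its knob facing out, and let go. Then draw the pan's own green lid out of the rack, turn it level and hold it centred about 3 cm above the pan's rim, touching nothing else, ready to go down. Finish while still holding it there; do not shift the pan, let a lid fall or disturb the lemon, mug and pepper mill.

Things in the scene. Friction and masses are not known exactly. Their poses are not given: they have to be found in the camera images.
- saucepan: Sage-green saucepan with steel rim, 144 mm outside diameter, 80 mm high, 0.8 kg, loose, standing on the wooden chopping board (22 mm thick, fixed). Origin: centre of its underside; z up. A wooden stick handle runs along the pan's own -x to 202 mm from the pan's centre, 50 to 88 mm above its underside.
- pan_rim (a point): Centre of the saucepan's mouth, in the plane of its rim (80 mm above the pan's origin).
- wide_lid: Wrong lid: brushed steel, 172 mm diameter, black knob, 0.32 kg, loose, lying on the pan's rim at the start. Origin: centre of its flat underside; z along its axis to the knob. Along z: plug of radius 78 mm from 0 to 5 mm, flange of radius 86 from 5 to 9, dome up to 19 in the middle, stem, cylindrical knob head of diameter 32 from 30 to 54 mm. Grip the head at its middle, 42 mm along z.
- pan_lid: The saucepan's own lid: sage green, steel edge, wooden knob, 148 mm diameter, 0.27 kg, loose, leaning in the rack's left bay at the start. Origin: centre of its flat underside; z along its axis to the knob. Plug of radius 66 mm from 0 to 5 mm along z, flange of radius 74 from 5 to 9, dome up to 19, stem, cylindrical knob head of diameter 32 from 30 to 54 mm. Grip the head at 42 mm.
- lid_rack: Fixed rack of 6 mm steel wire, 286 mm wide, 170 mm deep, 132 mm high: two bays side by side, 92 mm left (+y) and right (-y) of its middle; a lid leans back on a bay's two wires (70 mm apart, 150 mm long, rising at 40 degrees), its rim behind two front hooks, and centres itself when let go. Origin: on the worktop, about below the slots, midway between the bays; front faces the rack's -x.
- bay_left (a point): Slot of the left bay, which holds the saucepan's lid at the start (centre at x = 68 mm, y = 0, underside at z = 0). Axes as bay_right. In either bay the floor wires, of 3 mm radius, lie at x = 0; the slot is free from z = 0 to 15 mm between the back and the front hooks, and the hooks reach up to x = 27 mm: draw a lid 30 mm or more along x before moving it off the back.
- bay_right (a point): Slot of the right bay, empty at the start; midway between its two wires, on the back's front face. x: up along the back (40 degrees above level, away from the front), the way lids go in and out; y: along the rack, left; z: square off the back, where a stored lid's knob points. The wide lid rests home with its underside at z = 0 and its centre at x = 81 mm, y = 0, its z axis along this z.
- lemon: Yellow lemon, 78x55x56 mm, loose bystander lying on the chopping board behind the saucepan.
- mug: White mug with a dark band, 92x127x95 mm, loose bystander at the left.
- pepper_mill: Dark brown wooden pepper mill, 58 mm across, 170 mm tall, loose bystander at the right.
There are look-alikes about, which are no part of the job. What is shaped like the pan_lid but blue or orange is not meant.

How it is judged:
On the way, in this order (a step that is already met when the one before it is completed fails the run):
1. the wide lid stands home in the right bay, let go, while the saucepan's lid is still in the left bay (x of wide_lid in the frame of bay_right between 0.07 and 0.094 m and y of wide_lid in the frame of bay_right between -0.015 and 0.015 m and z of wide_lid in the frame of bay_right between -0.006 and 0.012 m and angle between the z axis of wide_lid and the z axis of bay_right, either way round below 0.17 rad and contact force between wide_lid and the fingers below 0.1 N and linear speed of wide_lid below 0.03 m/s and x of pan_lid in the frame of bay_left below 0.085 m), for 0.2 s.
2. the saucepan's lid is drawn out of its bay and carried by the gripper, clear of the rack (distance between pan_lid and bay_left above 0.11 m and contact force between pan_lid and the fingers above 1 N and contact force between pan_lid and lid_rack below 0.05 N), for 0.1 s.
At the end, for the whole second after the job is handed in: The gripper holds the pan lid still, level within 8 deg, centred within 20 mm, 10 to 55 mm above the rim, touching nothing else; the wide lid stands home in the right bay (12 mm along, 15 mm across, 10 deg), let go; the pan is upright within 25 mm of its start (horizontal distance between pan_lid and pan_rim below 0.02 m and z of pan_lid in the frame of pan_rim between 0.01 and 0.055 m and angle between pan_lid's own z axis and vertical below 0.14 rad and linear speed of each of pan_lid, wide_lid below 0.02 m/s and contact force between pan_lid and the fingers above 1 N and contact force between pan_lid and saucepan below 0.05 N and contact force between pan_lid and lid_rack below 0.05 N and contact force between pan_lid and wide_lid below 0.05 N and distance of saucepan from where it was at the start of the episode below 0.025 m and angle between saucepan's own z axis and vertical below 0.1 rad and x of wide_lid in the frame of bay_right between 0.07 and 0.094 m and y of wide_lid in the frame of bay_right between -0.015 and 0.015 m and z of wide_lid in the frame of bay_right between -0.006 and 0.012 m and angle between the z axis of wide_lid and the z axis of bay_right, either way round below 0.17 rad and contact force between wide_lid and the fingers below 0.1 N); the arm keeps its last pose, push and grip.
It fails at once if the saucepan is shifted by more than 25 mm or tipped (distance of saucepan from where it was at the start of the episode above 0.025 m or angle between saucepan's own z axis and vertical above 0.2 rad).
It fails at once if a lid falls onto the worktop (height (world z) of any of wide_lid, pan_lid below 0.04 m).
It fails at once if the lemon, the mug or the pepper mill is disturbed (distance of any of lemon, mug, pepper_mill from where it was at the start of the episode above 0.03 m).
It also fails if it takes over 51 s, if anything falls off the work surface, if the arm or the gripper's body presses on something with over 40 N, if the wrist force passes 120 N, or if a joint passes its speed limit or range.

### The arm

A 6-joint arm with a two-finger parallel gripper is mounted at the origin on a cart in front of the work surface, level with it; the furniture and walls round the work are solid. World frame = base frame: x ahead of the robot, y to its left, z up, the work surface at z = 0. Lengths are in m, angles in rad, forces in N, time in s.
With the tool pointing down it reaches from about 0.35 to 0.975 m from the base axis. Payload 4.9 kg.
Tool frame: the origin (TCP) lies at the very end of the fingers, on their centre line; the grasp point (between the pads) lies 19 mm behind it (manip.grasp_offset is the distance from the TCP to the grasp point, in m); z points along the fingers, y is the line along which they close (so a half turn about z gives the same grasp; the last joint's range is limited). The gripper opens to 85 mm and grips with 20 to 120 N. Pads are 22 mm wide; open, the fingers measure 114 mm over their backs; the gripper's body (76 mm by 85 mm) begins 54 mm behind the grasp point. The pads swing forward as they close: fully open they stand 13 mm farther back than shut.
Start: joints at [-1.449, 0.053, 1.613, -0, 1.476, -0.119], TCP at [0.149, -0.607, 0.202] pointing down, gripper open.
Joint ranges: [-3.01, 3.01], [-1.01, 2.22], [0.06, 2.58], [-1.02, 4.17], [0.09, 2.62], [-3.14, 3.14]. Speed limits (rad/s): [2.57, 2.57, 3.14, 3.14, 3.14, 3.14].

### API

Orientations are given as a unit quaternion [w, x, y, z].
In Python, from plant import manip, eyes, job_done, models gives the robot as it stands.
- The arm moves only by the tool servo_tool, never from a script. Its argument "motion" is one flat list of numbers, 5 for each row, row after row: the opening, from -1 (shut) to 1 (fully open), then the shift along the tool's x, y, z normalised to -1 to 1, where 1 is 120 mm, then the turn about the tool's z normalised to -1 to 1, where 1 is 45 degrees. A call has 1 to 5 rows; each row is the pose to reach, as a shift and turn from the pose commanded when the call began, along the tool's axes at that moment; what a row does not reach only later rows make up. A row lasts 1/8 s, in which the tool goes at most 62.5 mm and 10.7 degrees, less where a joint would pass 70% of its speed; a pose out of reach is approached as far as the arm can. A call with a number of a shift or a turn outside -1 to 1 is refused whole. A call with a gripper value outside its range is refused whole. The fingers move at their own pace and stop on an object; the grip force is fixed at half the most. Time passes only in rows, so rows that repeat a pose let the fingers close. It gives the time, the measured TCP pose, the force, the opening and the grip force at its end, in the units of the state.
- manip.state(): the state, without advancing time (a new reading comes with each control period).
- eyes.grab_frame(name): name is "side" or "top"; returns (picture, depth): 384x512x3 uint8, red, green, blue; 384x512 float32, m along the optical axis (not along the pixel's ray), 0 where there is no reading.
- eyes.camera_params(name): a dict with "fov_y" (degrees; the focal length in pixels is half the picture's height over the tangent of half this angle, whatever the lens; pixels are square), "cx", "cy" (the principal point, pixels), "pose" (4x4, takes a point from camera to world coordinates). Camera axes: x right, y up, looking along -z (the intrinsics and any distortion apply to the point x, -y, -z); pixel columns grow to the right and rows downward; lengths in m; the calibration is good to about 2 mm. A picture is of the moment at which its call begins. camera_params takes no time and is no camera call.
- job_done(): hands the job in; it is judged then, once.
Trained networks look in the newest picture that a camera, given by its name, has taken for a name from the list of things; names that differ only in an ending like _2 or _b are one class to them, and where a whole thing is asked for, a point or a joint stands for the part that bears it (a point fixed in the world has none). Each returns a list of dicts, best first, with "p" (0 to 1); they miss things now and then, are a little off and sometimes report something else, mostly with a low value. They report only what shows in the picture. A call takes as long as a camera call. They do not tell look-alikes from the thing itself.
- models.regions_of(camera, label): "mask" (384x512 bool, what is visible of it) and "pixel" ([column, row] in pixels, amid what is visible of it).
The state is a dict: "time": time; "joint_pos": joint angles; "joint_vel": joint speeds; "joint_efforts": joint torques, N m; "tool_pos": TCP position; "tool_rot": TCP orientation; "contact_force": force on the tool from outside, world axes, zero at the start; "ft_torque": the same for the moment, N m; "gripper_width": opening from 0.0 (shut) to 1.0 (fully open); "grasp_force": force on a finger pad.
Only numpy, scipy, OpenCV 4.12 (cv2) and the standard library are available. Lean on these libraries where they do the work, as an engineer would, in place of code of your own. Each camera call takes 0.05 s, during which the arm holds its last target. There are 200 camera calls.

## Working session

There is one attempt and no reset: what is moved stays moved. The work goes in short steps, Python scripts to look and compute and a tool call to move; the robot and the scene stay as the last step left them, time stands still between calls to the robot, and variables do not carry over. Pictures are saved under pics/ and viewed, at most 10 in all, crops included, and the job is handed in when it is done.

Besides the shell and the picture viewer there is one more tool, called after "Emit:" by a JSON object that holds its "api" and its "payload". servo_tool: Moves the arm, as the interface text tells. Its arguments: {"type":"object","properties":{"motion":{"type":"array","items":{"type":"number","minimum":-1,"maximum":1}}},"required":["motion"]}

```bash
ls; mkdir -p pics
python3 - <<'E'
from plant import manip, eyes, models
import numpy as np, cv2
for n in ("side","top"):
    rgb,d=eyes.grab_frame(n); np.savez(f"f_{n}.npz",rgb=rgb,d=d)
    cv2.imwrite(f"pics/{n}0.png",cv2.resize(rgb[:,:,::-1],(800,600)))
    c=eyes.camera_params(n); print(n,{k:np.round(v,4).tolist() if k=="pose" else v for k,v in c.items()})
    for l in ("saucepan","wide_lid","pan_lid","lid_rack","lemon","mug","pepper_mill"):
        print(l,[(round(r["p"],2),np.round(r["pixel"]).tolist(),int(r["mask"].sum())) for r in models.regions_of(n,l)])
print(manip.state(), manip.grasp_offset)
E
```

```text
pics
side {'fov_y': 43.112698632347495, 'cx': 253.08581665821913, 'cy': 189.7926313186136, 'pose': [[0.8973, 0.3202, -0.3039, -0.1441], [-0.4414, 0.6577, -0.6104, -1.2695], [0.0044, 0.6818, 0.7315, 1.6433], [0.0, 0.0, 0.0, 1.0]]}
saucepan [(0.88, [270.0, 232.0], 377)]
wide_lid [(0.58, [281.0, 217.0], 977), (0.48, [309.0, 213.0], 138)]
pan_lid [(0.92, [209.0, 185.0], 359), (0.8, [256.0, 154.0], 509)]
lid_rack [(0.65, [270.0, 172.0], 495)]
lemon [(0.49, [312.0, 211.0], 141)]
mug [(0.58, [256.0, 154.0], 496), (0.55, [204.0, 144.0], 439)]
pepper_mill [(0.81, [313.0, 284.0], 390), (0.36, [280.0, 182.0], 37)]
top {'fov_y': 53.721107125060264, 'cx': 260.98543598835715, 'cy': 191.5399621124974, 'pose': [[0.0212, 0.9818, -0.1888, 0.2384], [-0.9998, 0.0221, 0.0028, 0.0367], [0.007, 0.1887, 0.982, 1.4568], [0.0, 0.0, 0.0, 1.0]]}
saucepan [(0.62, [327.0, 224.0], 175)]
wide_lid [(0.58, [315.0, 187.0], 1670)]
pan_lid [(0.85, [110.0, 245.0], 1166), (0.73, [206.0, 162.0], 1115), (0.69, [212.0, 236.0], 1264), (0.51, [214.0, 179.0], 171), (0.41, [310.0, 150.0], 222)]
lid_rack [(0.65, [244.0, 166.0], 4
[... 196 characters left out ...]
pos': array([-1.44900733e+00,  5.26510808e-02,  1.61289245e+00,  1.89333271e-05,
        1.47597978e+00, -1.18987464e-01]), 'joint_vel': array([-0.00188434, -0.00051012, -0.00026497,  0.00056521, -0.00031361,
        0.00022837]), 'joint_efforts': array([ 1.43019966e-03, -3.93625546e+01, -3.70445430e+01, -8.19172186e-06,
        2.33022365e-04,  4.77095227e-06]), 'tool_pos': array([ 0.14904833, -0.60696042,  0.20223845]), 'tool_rot': array([3.46570139e-05, 9.92762192e-01, 1.20096748e-01, 9.47272869e-06]), 'contact_force': array([-0.12961962,  0.13773848,  0.13596223]), 'ft_torque': array([ 0.02908357,  0.0120324 , -0.00452324]), 'grasp_force': 0.0, 'gripper_width': 0.9987262811682852} 0.0187
```

View pics/top0.png

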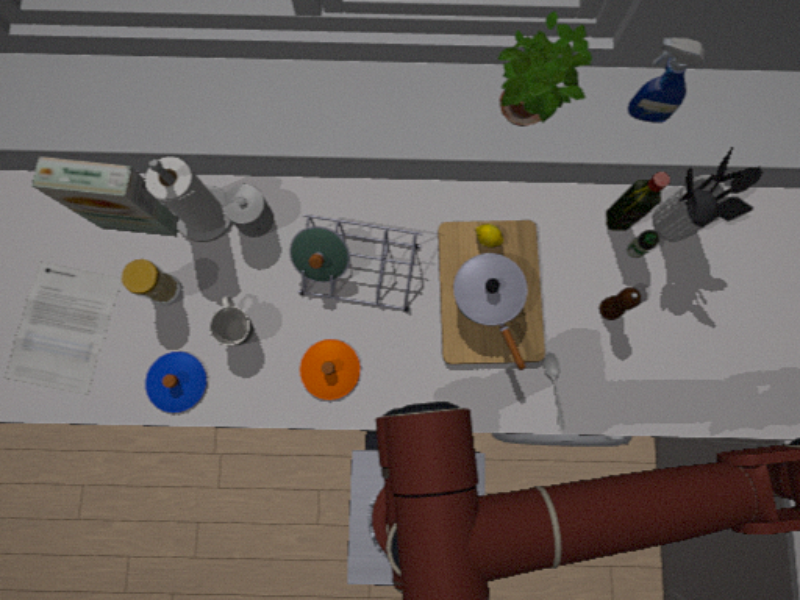

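View pics/side0.png

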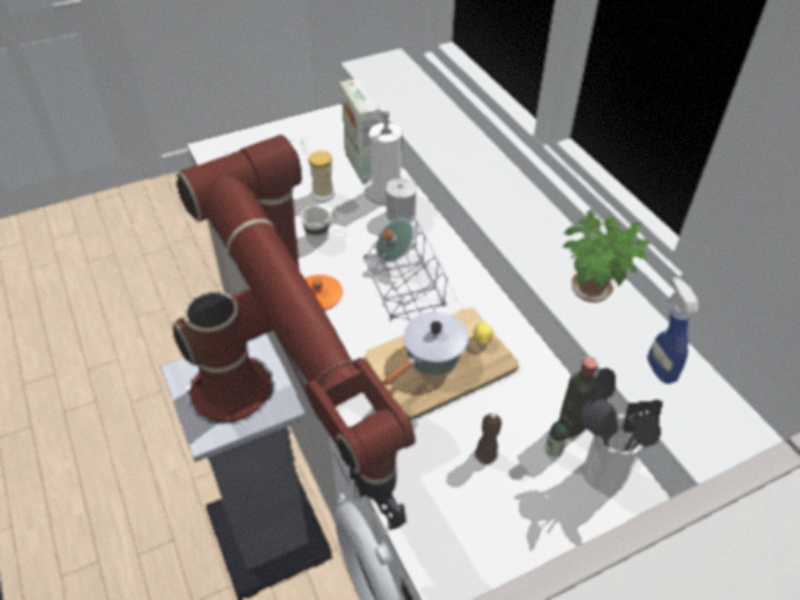

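```bash
cat > h.py <<'E'
import numpy as np, cv2
from plant import eyes
def cloud(n,d):
    c=eyes.camera_params(n); f=192/np.tan(np.radians(c["fov_y"]/2))
    v,u=np.mgrid[:384,:512]
    P=np.stack([(u-c["cx"])/f*d,-(v-c["cy"])/f*d,-d],-1)
    T=np.array(c["pose"]); W=P@T[:3,:3].T+T[:3,3]; W[d==0]=np.nan
    return W
def project(n,P):
    c=eyes.camera_params(n); f=192/np.tan(np.radians(c["fov_y"]/2)); T=np.array(c["pose"])
    q=(np.atleast_2d(P)-T[:3,3])@T[:3,:3]
    return np.stack([c["cx"]+f*q[:,0]/-q[:,2], c["cy"]-f*q[:,1]/-q[:,2]],-1)
def circ(x,y):
    A=np.c_[x,y,np.ones_like(x)]; s=np.linalg.lstsq(A,x*x+y*y,rcond=None)[0]
    return s[0]/2,s[1]/2,np.sqrt(s[2]+(s[0]**2+s[1]**2)/4)
E
python3 - <<'E'
from h import *
for n in ("top","side"):
    z=np.load(f"f_{n}.npz"); rgb,d=z["rgb"],z["d"]; W=cloud(n,d)
    x,y,zz=np.moveaxis(W,-1,0)
    hsv=cv2.cvtColor(rgb,cv2.COLOR_RGB2HSV)
    # worktop check
    m=(x>.35)&(x<.45)&(abs(y)<.05)&(abs(zz)<.03); print(n,"top z",np.nanmedian(zz[m]),np.nanstd(zz[m]))
    # wide lid
    m=(x>.35)&(x<.75)&(y>-.3)&(y<0)&(zz>.095)&(zz<.13)
    print("widelid pts",m.sum(),np.nanmedian(W[m],0),np.nanmin(W[m],0),np.nanmax(W[m],0), circ(x[m],y[m]))
    k=(x>.35)&(x<.75)&(y>-.3)&(y<0)&(zz>.14)&(zz<.17); print("knob",k.sum(),np.nanmedian(W[k],0),np.nanmin(W[k],0),np.nanmax(W[k],0))
    # green lid
    g=(hsv[...,0]>60)&(hsv[...,0]<95)&(hsv[...,1]>60)&(x>.4)&(x<.85)&(y>0.05)&(y<.4)&(zz>.02)
    Q=W[g]; c=Q.mean(0); u,s,vt=np.linalg.svd(Q-c,full_matrices=False); print("green",g.sum(),c,"normal",vt[2],s/np.sqrt(len(Q)))
    r=(x>.38)&(x<.8)&(y>-.08)&(y<.3)&(zz>.012)&(zz<.16); print("rack",r.sum(),np.nanmin(W[r],0),np.nanmax(W[r],0))
z=np.load("f_top.npz"); c=z["rgb"][120:215,180:355,::-1]; cv2.imwrite("pics/rack.png",cv2.resize(c,(796,432),interpolation=cv2.INTER_CUBIC))
E
```

```text
top top z 8.8120189962404e-05 0.003827582514473978
widelid pts 1760 [ 0.51806069 -0.15887939  0.11496793] [ 0.3500663  -0.23991375  0.09509096] [ 0.61350992 -0.07155714  0.12723735] (np.float64(0.4992019053401509), np.float64(-0.16660746040689153), np.float64(0.07326333901102611))
knob 65 [ 0.52673927 -0.15325191  0.15398034] [ 0.5133667  -0.17102004  0.14099784] [ 0.54227867 -0.13946899  0.16363689]
green 609 [0.608295   0.24703103 0.09331193] normal [-0.63522673  0.08400656  0.76774338] [0.03572462 0.03432854 0.00343817]
rack 2435 [ 0.38011669 -0.07999947  0.01201586] [0.71679275 0.29980605 0.13685166]
side top z -0.0004334992428691731 0.004637546931865966
widelid pts 1073 [ 0.5136785  -0.1765334   0.11427341] [ 0.35035596 -0.24634066  0.09506462] [ 0.61072179 -0.07359838  0.12998555] (np.float64(0.4974710490592428), np.float64(-0.17239694970251765), np.float64(0.07238358564418733))
knob 46 [ 0.52510615 -0.16291058  0.15345845] [ 0.5106468  -0.17720419  0.14271628] [ 0.53844213 -0.14459574  0.1614531 ]<stdin>:14: RuntimeWarning: Mean of empty slice.
  ret = um.true_divide(
Traceback (most recent call last):
IndexError: index 2 is out of bounds for axis 0 with size 0
```

Run:
```python
from h import *
from scipy.optimize import minimize
z=np.load("f_top.npz"); c=z["rgb"][120:215,180:355,::-1]; cv2.imwrite("pics/rack.png",cv2.resize(c,(796,432),interpolation=cv2.INTER_CUBIC))
for n in ("top","side"):
    z=np.load(f"f_{n}.npz"); rgb,d=z["rgb"],z["d"]; W=cloud(n,d); x,y,zz=np.moveaxis(W,-1,0)
    hsv=cv2.cvtColor(rgb,cv2.COLOR_RGB2HSV).astype(int)
    # gray disc pixels near lid
    near=(np.hypot(x-.524,y+.157)<.1)&(zz>.095)&(zz<.17)
    m=near&((hsv[...,1]<70)|(zz>.13))
    # IoU fit of projected disc at z=.109
    def iou(p):
        t=np.linspace(0,6.2832,80); P=np.c_[p[0]+.086*np.cos(t),p[1]+.086*np.sin(t),0*t+.109]
        k=np.zeros((384*4,512*4),np.uint8); cv2.fillPoly(k,[np.round(project(n,P)*4+1.5).astype(int)],1)
        k=cv2.resize(k.astype(np.float32),(512,384),interpolation=cv2.INTER_AREA)
        return -np.minimum(k,m).sum()/np.maximum(k,m).sum()
    r=minimize(iou,[.524,-.157],method="Nelder-Mead",options=dict(initial_simplex=[[.524,-.157],[.534,-.157],[.524,-.147]])); print(n,m.sum(),r.x,r.fun)
    k=(np.hypot(x-.525,y+.157)<.04)&(zz>.135)
    kk=near&(hsv[...,2]<70)&(np.hypot(x-.525,y+.157)<.05); v,u=np.nonzero(kk); print("black px",kk.sum(),u.mean(),v.mean(), "pred of centre", project(n,[[*r.x,.15]]), "zmax",np.percentile(zz[k],[50,95]))
    g=(hsv[...,0]>55)&(hsv[...,0]<100)&(x>.45)&(x<.8)&(y>0.1)&(y<.4)&(zz>.03)&(hsv[...,1]>40)
    if g.sum()>50:
        Q=W[g]; c=Q.mean(0); vt=np.linalg.svd(Q-c,full_matrices=False)[2]; print("green",g.sum(),c,"normal",vt[2])
        ex=np.array([np.cos(np.radians(-7.5)),np.sin(np.radians(-7.5)),0]); print("mid extents along y", np.percentile((Q-c)@[-ex[1],ex[0],0],[1,99]))
    br=(hsv[...,0]<16)&(hsv[...,1]>90)&(x>.45)&(x<.7)&(y>0.15)&(y<.35)&(zz>.08)
    print("knob brown",br.sum(),np.nanmedian(W[br],0) if br.any() else 0, [q.mean() for q in np.nonzero(br)[::-1]])
```

```text
top 1705 [ 0.52825652 -0.15538945] -0.9690130949020386
black px 71 314.8169014084507 182.67605633802816 pred of centre [[314.53890151 181.99974036]] zmax [0.15338    0.15818887]
green 820 [0.60801102 0.24654921 0.09285435] normal [-0.62954079  0.09922395  0.77060561]
mid extents along y [-0.06295329  0.06489993]
knob brown 62 [0.58348371 0.24933261 0.12074488] [np.float64(201.67741935483872), np.float64(166.66129032258064)]
side 1053 [ 0.52685115 -0.1592128 ] -0.9648317098617554
black px 24 278.5 209.5 pred of centre [[279.0052849  207.78776139]] zmax [0.15213887 0.15952724]
green 230 [0.60878373 0.23255324 0.09590094] normal [-0.63314152  0.09699418  0.76793486]
mid extents along y [-0.04857519  0.06541972]
knob brown 27 [0.57724765 0.24149313 0.11658043] [np.float64(247.5185185185185), np.float64(149.88888888888889)]
```

View pics/rack.png

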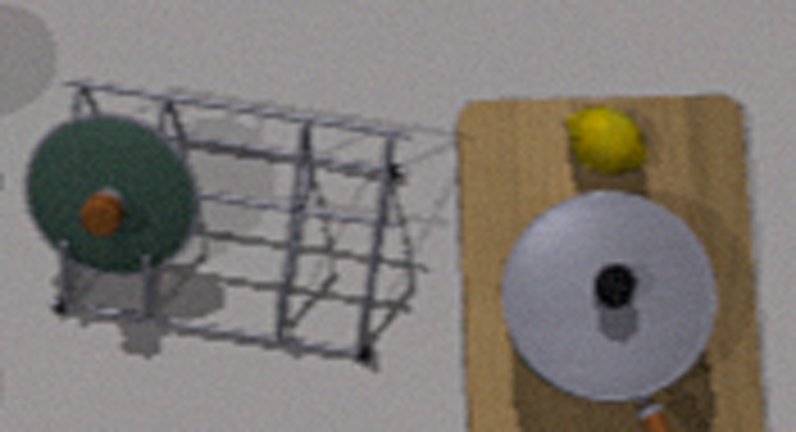

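Run:
```python
from h import *
from scipy.optimize import least_squares
yaw=np.radians(-8.5); p0=np.array([.5369,.0712,.040])
def frame(yaw):
    ex=np.array([np.cos(yaw),np.sin(yaw),0]); ey=np.array([-ex[1],ex[0],0]); ez=np.array([0,0,1])
    a=np.radians(40); return np.c_[ex*np.cos(a)+ez*np.sin(a), ey, -ex*np.sin(a)+ez*np.cos(a)]
for n in ("top","side"):
    z=np.load(f"f_{n}.npz"); W=cloud(n,z["d"]).reshape(-1,3); W=W[~np.isnan(W[:,0])]
    p,yw=p0.copy(),yaw
    for it in range(6):
        L=(W-p)@frame(yw)
        sel=[(L[:,0]>25)&(L[:,0]<145) for _ in (0,)][0] if 0 else (L[:,0]>.03)&(L[:,0]<.145)&(abs(abs(L[:,1])-.035)<.014)&(abs(L[:,2]+.003)<.012)
        Q=L[sel]; s=np.sign(Q[:,1]); A=np.c_[np.ones(len(Q)),Q[:,0]-.08]; r=Q[:,1]-.035*s
        co=np.linalg.lstsq(A,r,rcond=None)[0]
        dz=np.median(Q[:,2]); 
        p=p+frame(yw)@[0,co[0]-co[1]*.08,0]; yw+=co[1]*.8
    print(n,len(Q),"yaw",np.degrees(yw),"p",p,"median z of wire pts",dz,"sd",r.std(), "plane slope",np.polyfit(Q[:,0],Q[:,2],1))
    # end of wires: histogram along x
    e=L[(abs(abs(L[:,1])-.035)<.012)&(abs(L[:,2]+.003)<.012)]; print(np.histogram(e[:,0],bins=np.arange(-.03,.18,.01))[0])
# overlay
z=np.load("f_top.npz"); img=cv2.resize(z["rgb"][:,:,::-1],None,fx=4,fy=4,interpolation=cv2.INTER_CUBIC)
F=frame(yw)
for s in(-1,1):
    for b in (0,.184):
        q=project("top",[p+[0,0,0]+F@[0,s*.035+b,0],p+F@[.15,s*.035+b,0]])*4+1.5
        cv2.line(img,*[tuple(map(int,k)) for k in q],(0,0,255),1)
t=np.linspace(0,6.28,90)
for b,r,xc in((.184,.074,.068),(0,.086,.081)):
    q=project("top",p+np.c_[xc+r*np.cos(t),b+r*np.sin(t),0*t+.007]@F.T)*4+1.5; cv2.polylines(img,[q.astype(int)],True,(0,255,0),1)
for b,xc in((.184,.068),): 
    q=project("top",p+np.c_[xc+.016*np.cos(t),b+.016*np.sin(t),0*t+.054]@F.T)*4+1.5; cv2.polylines(img,[q.astype(int)],True,(255,0,255),1)
cv2.imwrite("pics/ov.png",img[480:860,720:1160]); cv2.imwrite("pics/ov.png",cv2.resize(img[480:860,720:1160],(690,596)))
```

```text
top 108 yaw -8.302503448750327 p [0.53726956 0.07374231 0.04      ] median z of wire pts -0.004248642535997301 sd 0.003613832638239023 plane slope [ 0.02410057 -0.00657455]
[ 5  1  3  2  6  9  9  5  8 14 17  7  6 11  8  6  7 11  0  0]
side 71 yaw -8.041479331439296 p [0.53629104 0.06720431 0.04      ] median z of wire pts -0.004745339715320336 sd 0.004567609839958676 plane slope [ 0.01544071 -0.0055737 ]
[ 4  2  5  7  5  4  5  5  5  9 10  5  5  6  7  5  4  6  0  0]
```

View pics/ov.png

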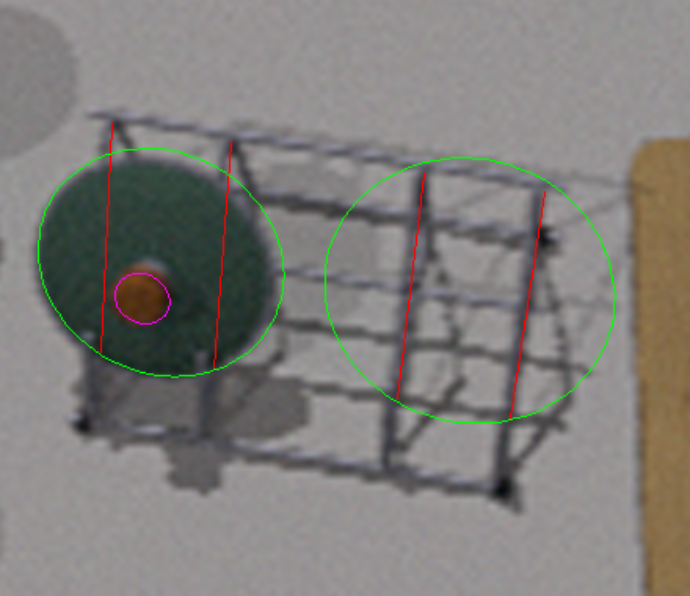

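Candidates for pan_lid in the top picture (native pixels) are the green lid in the rack's left bay (204,163), the blue lid (113,244) and the orange lid (211,237). I choose the green one; the crop confirms it in the left bay with its knob at (202,167). The wide steel lid is at (314,184) on the pan, and the right bay is empty. I'm moving over the wide lid.

Emit:
{"api": "servo_tool", "payload": {"motion": [1,0.5,-0.36,-0.2,0.24,1,0.99,-0.72,-0.2,0.489,1,0.99,-0.72,-0.2,0.489]}}

```text
time: 1.18
tool_pos: [0.2455, -0.4929, 0.2269]
tool_rot: [0.0, 0.997, -0.071, 0.0]
contact_force: [0.4, -1.1, 0.2]
gripper_width: 0.993
grasp_force: 0.0
```

Emit:
{"api": "servo_tool", "payload": {"motion": [1,0.243,-0.39,0,0,1,0.485,-0.78,0,0]}}

```text
time: 1.42
tool_pos: [0.3156, -0.4092, 0.2264]
tool_rot: [0.0, 0.997, -0.072, 0.0]
contact_force: [0.9, -0.1, -0.3]
gripper_width: 1.005
grasp_force: 0.0
```

Emit:
{"api": "servo_tool", "payload": {"motion": [1,0.243,-0.39,0,0,1,0.485,-0.78,0,0]}}

```text
time: 1.68
tool_pos: [0.3867, -0.3246, 0.2265]
tool_rot: [0.0, 0.997, -0.072, 0.0]
contact_force: [0.2, -0.4, -0.1]
gripper_width: 1.001
grasp_force: 0.0
```

Emit:
{"api": "servo_tool", "payload": {"motion": [1,0.243,-0.39,0,0,1,0.485,-0.78,0,0]}}

```text
time: 1.92
tool_pos: [0.4577, -0.2402, 0.2265]
tool_rot: [0.0, 0.997, -0.072, 0.0]
contact_force: [0.0, -0.6, 0.0]
gripper_width: 1.0
grasp_force: 0.0
```

Emit:
{"api": "servo_tool", "payload": {"motion": [1,0.243,-0.39,0,0,1,0.485,-0.78,0,0,1,0.485,-0.78,0,0]}}

```text
time: 2.3
tool_pos: [0.5292, -0.1546, 0.2262]
tool_rot: [-0.0, 0.998, -0.069, 0.0]
contact_force: [-0.4, -0.5, -0.2]
gripper_width: 0.998
grasp_force: 0.0
```

Emit:
{"api": "servo_tool", "payload": {"motion": [1,-0.01,0.02,0.4,0,1,-0.01,0.02,0.7,0,1,-0.01,0.02,0.843,0,1,-0.01,0.02,0.843,0]}}

```text
time: 2.8
tool_pos: [0.5252, -0.1598, 0.1241]
tool_rot: [-0.0, 0.997, -0.072, -0.001]
contact_force: [0.3, -0.2, 0.8]
gripper_width: 1.0
grasp_force: 0.0
```

Emit:
{"api": "servo_tool", "payload": {"motion": [-1,0,0,0,0,-1,0,0,0,0,-1,0,0,0,0,-1,0,0,0,0]}}

```text
time: 3.3
tool_pos: [0.5272, -0.159, 0.1266]
tool_rot: [-0.001, 0.997, -0.072, 0.001]
contact_force: [0.8, 2.4, 3.7]
gripper_width: 0.145
grasp_force: 1.7
```

Emit:
{"api": "servo_tool", "payload": {"motion": [-1,0,0,0,0,-1,0,0,0,0]}}

```text
time: 3.55
tool_pos: [0.5272, -0.1594, 0.1265]
tool_rot: [-0.0, 0.997, -0.071, 0.001]
contact_force: [1.0, 2.5, 5.8]
gripper_width: -0.001
grasp_force: 2.9
```

Run:
```python
from h import *
from plant import manip
rgb,d=eyes.grab_frame("side"); np.savez("g_side.npz",rgb=rgb,d=d)
q=project("side",[[.5276,-.157,.13]])[0].astype(int); print(q)
cv2.imwrite("pics/grip.png",cv2.resize(rgb[q[1]-50:q[1]+40,q[0]-60:q[0]+60,::-1],(720,540),interpolation=cv2.INTER_CUBIC))
s=manip.state(); print(s["gripper_width"],s["grasp_force"],s["tool_pos"],s["contact_force"])
```

```text
[278 210]
-0.0031866470089935493 2.879507754142594 [ 0.52715332 -0.15941564  0.12650645] [-0.5189372   2.5304393   6.01642685]
```

View pics/grip.png

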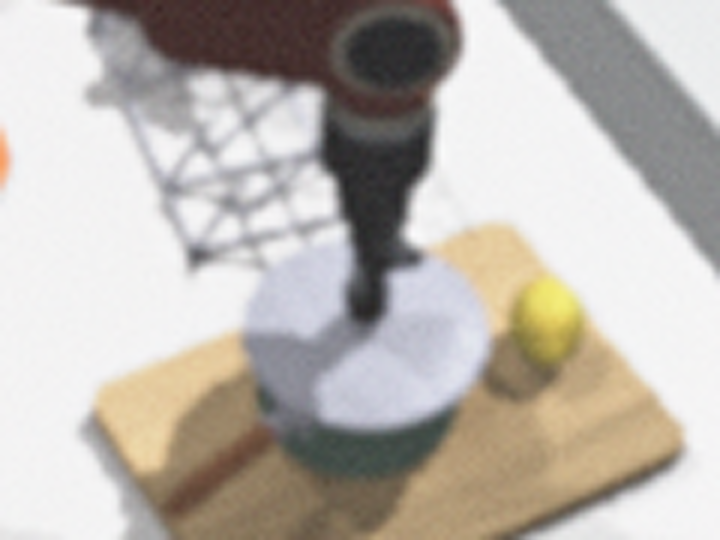

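Run:
```python
from h import *
print(project("side",[[.5276,-.157,.109],[.5276,-.157,.145],[.527,-.159,.127]]))
a=np.load("f_side.npz"); b=np.load("g_side.npz")
rgb,d=eyes.grab_frame("top"); np.savez("g_top.npz",rgb=rgb,d=d)
W=cloud("side",b["d"]); x,y,z=np.moveaxis(W,-1,0)
hsv=cv2.cvtColor(b["rgb"],cv2.COLOR_RGB2HSV).astype(int)
m=(np.hypot(x-.527,y+.157)<.06)&(z>.125)&(z<.175)
for lo,hi in((.125,.14),(.14,.15),(.15,.16),(.16,.175)):
    k=m&(z>lo)&(z<hi); print(lo,k.sum(),np.nanmedian(W[k],0),np.nanmin(W[k],0),np.nanmax(W[k],0))
A=a["rgb"][165:240,225:325,::-1]; B=b["rgb"][165:240,225:325,::-1]
cv2.imwrite("pics/cmp.png",np.hstack([cv2.resize(i,(400,300),interpolation=cv2.INTER_CUBIC) for i in (A,B)]))
t=rgb[140:230,270:360,::-1]; cv2.imwrite("pics/cmp2.png",np.vstack([np.hstack([cv2.resize(i,(400,300),interpolation=cv2.INTER_CUBIC) for i in (A,B)]),np.hstack([cv2.resize(i,(400,300),interpolation=cv2.INTER_CUBIC) for i in (np.load("f_top.npz")["rgb"][150:225,265:365,::-1],rgb[150:225,265:365,::-1])])]))
```

```text
[[278.47930314 213.86840955]
 [278.85639487 208.16107319]
 [278.76873429 211.41657022]]
0.125 26 [ 0.51317278 -0.17153752  0.12583084] [ 0.47408721 -0.20174316  0.12503695] [ 0.55779293 -0.11683831  0.13903211]
0.14 14 [ 0.5207958  -0.17110884  0.1441333 ] [ 0.51019467 -0.17807158  0.14052626] [ 0.53421709 -0.16158611  0.14741551]
0.15 13 [ 0.51896674 -0.16776166  0.15373753] [ 0.51155181 -0.17653656  0.15060317] [ 0.53696998 -0.14779254  0.15970228]
0.16 16 [ 0.51982339 -0.17000012  0.16613151] [ 0.51298741 -0.17744444  0.16042089] [ 0.53224071 -0.15757142  0.17475656]
```

View pics/cmp2.png

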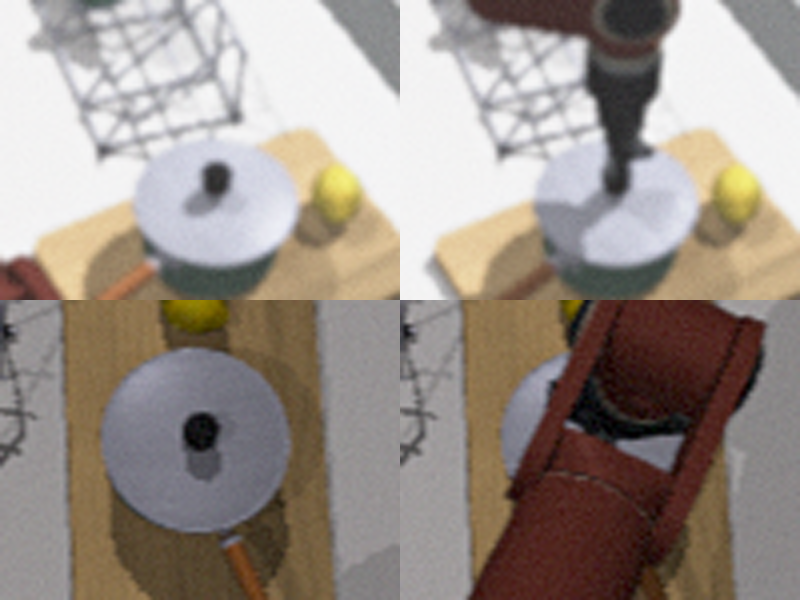

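Emit:
{"api": "servo_tool", "payload": {"motion": [-1,0,0,-0.04,0,-1,0,0,-0.08,0,-1,0,0,-0.08,0]}}

```text
time: 4.03
tool_pos: [0.5262, -0.1598, 0.1349]
tool_rot: [0.0, 0.997, -0.072, 0.0]
contact_force: [0.0, -0.3, -0.1]
gripper_width: 0.0
grasp_force: 0.0
```

Run:
```python
from h import *
from plant import manip
rgb,d=eyes.grab_frame("side"); np.savez("g2_side.npz",rgb=rgb,d=d)
for f in ("f_side","g_side","g2_side"):
    b=np.load(f+".npz"); W=cloud("side",b["d"]); x,y,z=np.moveaxis(W,-1,0)
    m=(np.hypot(x-.527,y+.157)<.08)&(np.hypot(x-.527,y+.157)>.05)&(z>.09)&(z<.14)&(y<-.16); print(f,m.sum(),np.nanmedian(z[m]))
s=manip.state(); print(s["gripper_width"],s["grasp_force"],s["tool_pos"],s["contact_force"],s["ft_torque"])
```

```text
f_side 307 0.11433103331990213
g_side 309 0.11483073146279055
g2_side 309 0.11504247185287486
-0.004253397717071753 0.0 [ 0.52609265 -0.15973036  0.1346519 ] [ 0.16159174 -0.14959049  0.91846585] [0.00886746 0.02777791 0.02842589]
```

Emit:
{"api": "servo_tool", "payload": {"motion": [-1,0,0,-0.3,0,-1,0,0,-0.6,0,-1,0,0,-0.6,0]}}

```text
time: 4.45
tool_pos: [0.528, -0.1605, 0.2104]
tool_rot: [0.001, 0.997, -0.072, 0.003]
contact_force: [0.6, -0.2, -0.1]
gripper_width: 0.0
grasp_force: 0.0
```

Run:
```python
from h import *
from plant import manip
rgb,d=eyes.grab_frame("side"); np.savez("g3_side.npz",rgb=rgb,d=d)
tp=manip.state()["tool_pos"]; q=project("side",[tp, tp+[0,0,.03]]); print(tp,q)
W=cloud("side",d); x,y,z=np.moveaxis(W,-1,0)
for lo in np.arange(.13,.30,.01):
    k=(np.hypot(x-.527,y+.157)<.06)&(z>lo)&(z<lo+.01); 
    if k.any(): print(round(lo,3),k.sum(),np.median(W[k],0).round(3),np.ptp(W[k],0).round(3))
img=cv2.resize(rgb[150:240,220:340,::-1],(796,597),interpolation=cv2.INTER_CUBIC); s=796/120
cv2.circle(img,tuple(((q[0]-[220,150]+.5)*s).astype(int)),4,(0,0,255),1); cv2.imwrite("pics/tip.png",img)
```

```text
[ 0.52685055 -0.15998254  0.20795709] [[279.73073373 198.36889334]
 [280.07089053 193.26012529]]
0.13 9 [ 0.522 -0.17   0.138] [0.032 0.017 0.007]
0.14 12 [ 0.52  -0.168  0.145] [0.019 0.026 0.009]
0.15 33 [ 0.525 -0.16   0.156] [0.029 0.029 0.009]
0.16 2 [ 0.528 -0.172  0.161] [0.002 0.021 0.002]
0.23 1 [ 0.522 -0.161  0.237] [0. 0. 0.]
0.24 7 [ 0.524 -0.169  0.246] [0.019 0.015 0.006]
0.25 6 [ 0.518 -0.172  0.257] [0.016 0.015 0.003]
0.26 6 [ 0.518 -0.174  0.265] [0.007 0.021 0.008]
0.27 7 [ 0.515 -0.169  0.273] [0.014 0.025 0.009]
0.28 10 [ 0.516 -0.166  0.287] [0.025 0.041 0.01 ]
0.29 12 [ 0.515 -0.171  0.293] [0.018 0.072 0.009]
```

View pics/tip.png

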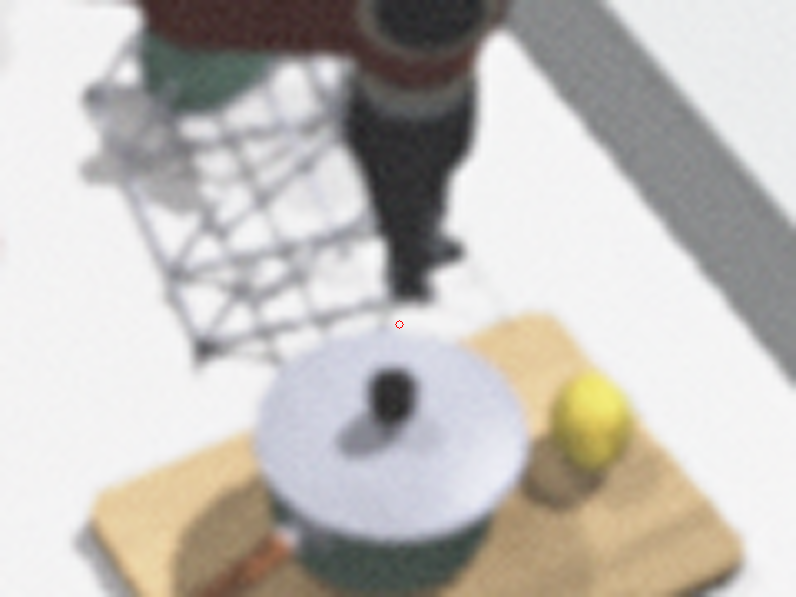

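The fingertips really sit about 29 mm higher than the reported TCP: the tip appears at crop (410,300) against the projected (399,324), and the closed fingers touched the knob's top. The lid has not moved. I'll correct the height and grip again.

Emit:
{"api": "servo_tool", "payload": {"motion": [1,0,0,0,0,1,0,0,0.1,0,1,0,0,0.3,0,1,0,0,0.55,0,1,0,0,0.75,0]}}

```text
time: 5.12
tool_pos: [0.5246, -0.1589, 0.1131]
tool_rot: [-0.001, 0.997, -0.072, -0.002]
contact_force: [-0.1, -0.1, -0.5]
gripper_width: 0.996
grasp_force: 0.0
```

Emit:
{"api": "servo_tool", "payload": {"motion": [1,0,0,0.1,0,1,0,0,0.18,0,1,0,0,0.18,0]}}

```text
time: 5.5
tool_pos: [0.5258, -0.1595, 0.0944]
tool_rot: [-0.0, 0.997, -0.072, -0.001]
contact_force: [-0.6, -0.1, -0.0]
gripper_width: 1.001
grasp_force: 0.0
```

Emit:
{"api": "servo_tool", "payload": {"motion": [-1,0,0,0,0,-1,0,0,0,0,-1,0,0,0,0,-1,0,0,0,0,-1,0,0,0,0]}}

```text
time: 6.12
tool_pos: [0.5268, -0.1596, 0.0961]
tool_rot: [-0.0, 0.997, -0.072, 0.001]
contact_force: [0.4, 1.6, 5.3]
gripper_width: 0.354
grasp_force: 59.9
```

Emit:
{"api": "servo_tool", "payload": {"motion": [-1,0,0,-0.15,0,-1,0,0,-0.4,0,-1,0,0,-0.7,0,-1,0,0,-0.95,0,-1,0,0,-0.95,0]}}

```text
time: 6.75
tool_pos: [0.5274, -0.1604, 0.212]
tool_rot: [0.001, 0.997, -0.072, 0.002]
contact_force: [-0.3, -0.5, -4.0]
gripper_width: 0.347
grasp_force: 60.0
```

```bash
cat > look.py <<'E'
from h import *
from plant import manip
def lidfit(n,sel,tag):
    """plane of the lid's visible points"""
    Q=sel; c=np.median(Q,0)
    for _ in range(5):
        vt=np.linalg.svd(Q-Q.mean(0),full_matrices=False)[2][2]; vt*=np.sign(vt[2]); r=(Q-Q.mean(0))@vt; Q=Q[abs(r)<max(.006,2*r.std())] if _<4 else Q
    print(n,tag,len(Q),"mean",Q.mean(0).round(4),"normal",vt.round(3),"tilt",np.degrees(np.arccos(vt[2])).round(1))
    return Q
E
python3 - <<'E'
from look import *
tp=manip.state()["tool_pos"]; print(manip.state()["contact_force"],tp)
for n in ("side","top"):
    rgb,d=eyes.grab_frame(n); np.savez(f"h_{n}.npz",rgb=rgb,d=d); W=cloud(n,d); x,y,z=np.moveaxis(W,-1,0)
    hsv=cv2.cvtColor(rgb,cv2.COLOR_RGB2HSV).astype(int)
    r=np.hypot(x-tp[0],y-tp[1]); m=(r<.1)&(r>.03)&(z>tp[2]-.03)&(z<tp[2]+.035)
    if m.sum()>50:
        Q=lidfit(n,W[m],"wide"); print(circ(Q[np.hypot(*(Q-Q.mean(0))[:,:2].T)>.06][:,0],Q[np.hypot(*(Q-Q.mean(0))[:,:2].T)>.06][:,1]),Q.min(0),Q.max(0))
    k=(np.hypot(x-.527,y+.157)<.075)&(z>.06)&(z<.13); print("pan rim z", np.nanpercentile(z[k],[5,50,95]) if k.any() else 0)
E
```

```text
[-0.28996891 -0.4703176  -3.98333365] [ 0.52740576 -0.16040005  0.21199364]
side wide 770 mean [ 0.5184 -0.1771  0.2305] normal [0.002 0.    1.   ] tilt 0.1
(np.float64(0.5243501704908374), np.float64(-0.16852224140765248), np.float64(0.07422494183146561)) [ 0.44147271 -0.25168161  0.2227753 ] [ 0.61276819 -0.07899321  0.23820263]
pan rim z [0.06301632 0.08390447 0.10368697]
top wide 318 mean [ 0.5378 -0.1311  0.227 ] normal [0.019 0.036 0.999] tilt 2.3
(np.float64(0.5356416205817345), np.float64(-0.1444487271284976), np.float64(0.06871533073798364)) [ 0.48583695 -0.22526121  0.21937331] [ 0.61183591 -0.07238993  0.23483577]
pan rim z [0.09807323 0.10018248 0.10446693]
```

Emit:
{"api": "servo_tool", "payload": {"motion": [-1,0.02,-0.25,0,0,-1,0.05,-0.6,0,0,-1,0.08,-0.946,0,0]}}

```text
time: 7.22
tool_pos: [0.5505, -0.0474, 0.2058]
tool_rot: [-0.0, 0.997, -0.072, -0.002]
contact_force: [-0.0, -0.6, -2.8]
gripper_width: 0.351
grasp_force: 60.2
```

Emit:
{"api": "servo_tool", "payload": {"motion": [-1,0.03,-0.35,0,0,-1,0.06,-0.7,0,0,-1,0.08,-0.946,0,0,-1,0.08,-0.946,0.2,0,-1,0.08,-0.946,0.4,0]}}

```text
time: 7.85
tool_pos: [0.576, 0.0629, 0.1576]
tool_rot: [0.0, 0.997, -0.071, -0.002]
contact_force: [0.8, 0.4, -3.9]
gripper_width: 0.351
grasp_force: 60.3
```

Emit:
{"api": "servo_tool", "payload": {"motion": [-1,0,0,0.1,0,-1,0,0,0.1,0]}}

```text
time: 8.1
tool_pos: [0.5759, 0.0623, 0.1464]
tool_rot: [0.0, 0.997, -0.072, -0.002]
contact_force: [0.3, -0.7, -3.7]
gripper_width: 0.349
grasp_force: 60.3
```

Run:
```python
from look import *
s=manip.state(); tp=s["tool_pos"]; print(s["time"],s["contact_force"],tp,s["grasp_force"])
O=np.array([.5365,.0675]); a=np.radians(-8.2); R=np.array([[np.cos(a),np.sin(a)],[-np.sin(a),np.cos(a)]]); print("tool in bay XY",R@(tp[:2]-O))
for n in ("side","top"):
    rgb,d=eyes.grab_frame(n); np.savez(f"i_{n}.npz",rgb=rgb,d=d); W=cloud(n,d); x,y,z=np.moveaxis(W,-1,0)
    r=np.hypot(x-tp[0],y-tp[1]); m=(r<.1)&(r>.03)&(z>tp[2]-.03)&(z<tp[2]+.035)
    if m.sum()>50: lidfit(n,W[m],"wide")
```

```text
8.1 [ 0.33852762 -0.70171034 -3.68972145] [0.57592561 0.06228211 0.14638092] 60.285027067002375
tool in bay XY [0.03976675 0.00045869]
side wide 614 mean [0.5676 0.0461 0.1649] normal [0.003 0.01  1.   ] tilt 0.6
top wide 179 mean [0.5787 0.028  0.1657] normal [ 0.003 -0.042  0.999] tilt 2.4
```

Emit:
{"api": "servo_tool", "payload": {"motion": [-1,0.025,0,0.13,0,-1,0,0,0.22,0,-1,-0.03,0,0.31,0,-1,-0.03,0,0.31,0]}}

```text
time: 8.7
tool_pos: [0.5732, 0.063, 0.1113]
tool_rot: [0.0, 0.997, -0.072, -0.001]
contact_force: [-3.4, -0.6, 1.4]
gripper_width: 0.353
grasp_force: 61.3
```

```bash
cat > tilt.py <<'E'
from look import *
import sys
s=manip.state(); tp=s["tool_pos"]; print(s["time"],s["contact_force"].round(1),s["ft_torque"].round(2),tp.round(4),s["grasp_force"].round(1))
O=np.array([.5365,.0675]); a=np.radians(-8.2); R=np.array([[np.cos(a),np.sin(a)],[-np.sin(a),np.cos(a)]]); print("tool in bay XY",(R@(tp[:2]-O)).round(4))
for n in sys.argv[1:]:
    rgb,d=eyes.grab_frame(n); np.savez(f"t_{n}.npz",rgb=rgb,d=d); W=cloud(n,d); x,y,z=np.moveaxis(W,-1,0)
    hsv=cv2.cvtColor(rgb,cv2.COLOR_RGB2HSV).astype(int)
    r=np.hypot(x-tp[0],y-tp[1]); m=(r<.1)&(r>.025)&(z>tp[2]-.07)&(z<tp[2]+.09)&(z>.04)&(hsv[...,2]>80)&(hsv[...,1]<80)
    if m.sum()>50: lidfit(n,W[m],"wide")
E
python3 tilt.py side top
```

```text
Traceback (most recent call last):
  File "tilt.py", line 3, in <module>
    s=manip.state(); tp=s["tool_pos"]; print(s["time"],s["contact_force"].round(1),s["ft_torque"].round(2),tp.round(4),s["grasp_force"].round(1))
                                                                                                                       ^^^^^^^^^^^^^^^^^^^^^^
AttributeError: 'float' object has no attribute 'round'
```

```bash
sed -i 's/s\["grasp_force"\].round(1)/s["grasp_force"]/' tilt.py; python3 tilt.py side top
```

```text
8.7 [-3.4 -0.6  1.4] [-0.12  0.27 -0.11] [0.5732 0.063  0.1113] 61.25809110584669
tool in bay XY [0.037  0.0007]
side wide 654 mean [0.5738 0.0454 0.1297] normal [-0.174  0.038  0.984] tilt 10.3
top wide 149 mean [0.5758 0.0235 0.1307] normal [-0.209 -0.016  0.978] tilt 12.1
```

Emit:
{"api": "servo_tool", "payload": {"motion": [-1,-0.02,0,0.08,0,-1,-0.04,0,0.14,0,-1,-0.04,0,0.14,0]}}

```text
time: 9.18
tool_pos: [0.5695, 0.0637, 0.0951]
tool_rot: [-0.0, 0.997, -0.072, 0.0]
contact_force: [-2.4, -0.7, 1.0]
gripper_width: 0.351
grasp_force: 61.4
```

Emit:
{"api": "servo_tool", "payload": {"motion": [-1,0,0,-0.12,0,-1,0,0,-0.23,0,-1,0.16,0,-0.23,0,-1,0.325,0,-0.23,0,-1,0.325,0,-0.23,0]}}

```text
time: 9.8
tool_pos: [0.6089, 0.0578, 0.1236]
tool_rot: [-0.0, 0.997, -0.072, 0.001]
contact_force: [-0.2, 0.7, -3.7]
gripper_width: 0.352
grasp_force: 60.9
```

```bash
python3 tilt.py side top
```

```text
9.8 [-0.2  0.7 -3.7] [ 0.07  0.06 -0.01] [0.6089 0.0578 0.1236] 60.93087867542636
tool in bay XY [0.073  0.0007]
side wide 656 mean [0.6166 0.0386 0.1438] normal [-0.337  0.055  0.94 ] tilt 20.0
top wide 132 mean [0.6173 0.0015 0.144 ] normal [-0.345  0.015  0.938] tilt 20.2
```

Emit:
{"api": "servo_tool", "payload": {"motion": [-1,-0.02,0,0.1,0,-1,-0.05,0,0.17,0,-1,-0.075,0,0.23,0,-1,-0.075,0,0.23,0]}}

```text
time: 10.4
tool_pos: [0.5987, 0.0595, 0.0962]
tool_rot: [0.0, 0.997, -0.071, 0.0]
contact_force: [-4.2, -0.0, 5.8]
gripper_width: 0.347
grasp_force: 62.3
```

```bash
python3 tilt.py side top
```

```text
10.4 [-4.2 -0.   5.8] [0.07 0.38 0.05] [0.5987 0.0595 0.0962] 62.31060818536207
tool in bay XY [0.0627 0.0009]
side wide 606 mean [0.614  0.0365 0.1219] normal [-0.616  0.088  0.782] tilt 38.5
top wide 86 mean [ 0.6133 -0.001   0.1223] normal [-0.614  0.038  0.789] tilt 37.9
```

Emit:
{"api": "servo_tool", "payload": {"motion": [-1,-0.08,0,0.06,0,-1,-0.16,0,0.125,0,-1,-0.23,0,0.185,0,-1,-0.23,0,0.185,0]}}

```text
time: 11.0
tool_pos: [0.5692, 0.0637, 0.071]
tool_rot: [-0.0, 0.997, -0.071, -0.002]
contact_force: [-4.8, 1.9, 0.2]
gripper_width: 0.347
grasp_force: 61.8
```

```bash
python3 tilt.py side top
```

```text
11.0 [-4.8  1.9  0.2] [0.29 0.4  0.05] [0.5692 0.0637 0.071 ] 61.841058919380885
tool in bay XY [0.0329 0.0009]
side wide 580 mean [0.5884 0.0404 0.0992] normal [-0.626  0.088  0.775] tilt 39.2
top wide 79 mean [0.5801 0.02   0.0931] normal [-0.648  0.055  0.76 ] tilt 40.6
```

Emit:
{"api": "servo_tool", "payload": {"motion": [1,0,0,0,0,1,0,0,0,0,1,0,0,0,0,1,0,0,0,0]}}

```text
time: 11.6
tool_pos: [0.5719, 0.0632, 0.073]
tool_rot: [-0.0, 0.997, -0.072, 0.0]
contact_force: [-0.4, -0.6, 0.4]
gripper_width: 0.999
grasp_force: 0.0
```

Emit:
{"api": "servo_tool", "payload": {"motion": [1,0,0,-0.2,0,1,0,0,-0.6,0,1,0,0,-0.9,0,1,0,0,-0.9,0]}}

```text
time: 12.1
tool_pos: [0.5743, 0.0632, 0.1855]
tool_rot: [-0.0, 0.997, -0.072, 0.004]
contact_force: [-0.1, 0.1, -0.5]
gripper_width: 1.002
grasp_force: 0.0
```

Run:
```python
from look import *
s=manip.state(); print(s["time"],s["tool_pos"],s["contact_force"])
a=np.radians(-8.2); ex=np.array([np.cos(a),np.sin(a),0]); ey=np.array([-ex[1],ex[0],0]); t=np.radians(40)
F=np.c_[ex*np.cos(t)+[0,0,np.sin(t)],ey,-ex*np.sin(t)+[0,0,np.cos(t)]]; O=np.array([.5368,.0705,.037])
for n in ("side","top"):
    rgb,d=eyes.grab_frame(n); np.savez(f"r_{n}.npz",rgb=rgb,d=d); W=cloud(n,d); L=(W-O)@F; hsv=cv2.cvtColor(rgb,cv2.COLOR_RGB2HSV).astype(int)
    m=(abs(L[...,1])<.1)&(L[...,0]>.01)&(L[...,0]<.2)&(abs(L[...,2]-.01)<.025)&(hsv[...,1]<80)&(hsv[...,2]>80)
    Q=lidfit(n,W[m],"wide"); q=(Q-O)@F; print("bay coords mean",q.mean(0).round(4),"lo",np.percentile(q,1,0).round(3),"hi",np.percentile(q,99,0).round(3))
    k=(abs(L[...,1])<.05)&(L[...,2]>.04)&(L[...,2]<.065)&(abs(L[...,0]-.081)<.05); print("knob",k.sum(),np.median(L[k],0).round(4) if k.any() else 0)
    g=(hsv[...,0]>55)&(hsv[...,0]<100)&(hsv[...,1]>40)&(abs(L[...,1]-.184)<.1)&(L[...,0]>-.02)&(L[...,0]<.18)&(abs(L[...,2])<.04)
    if g.sum()>30: Q=lidfit(n,W[g],"green"); print((((Q-O)@F).mean(0)-[0,.184,0]).round(4))
    br=(abs(L[...,1]-.184)<.05)&(L[...,2]>.04)&(L[...,2]<.07)&(abs(L[...,0]-.068)<.04); print("gknob",br.sum(),np.median(W[br],0).round(4) if br.any() else 0,np.median(L[br],0).round(4) if br.any() else 0)
    if n=="side": cv2.imwrite("pics/placed.png",cv2.resize(rgb[110:230,190:350,::-1],(800,600),interpolation=cv2.INTER_CUBIC))
```

```text
12.1 [0.57426278 0.06317917 0.1854964 ] [-0.09395497  0.05268878 -0.46883152]
side wide 666 mean [0.5916 0.0466 0.102 ] normal [-0.632  0.081  0.771] tilt 39.6
bay coords mean [ 0.086  -0.0158  0.0128] lo [ 0.011 -0.088  0.004] hi [0.159 0.072 0.021]
knob 38 [ 0.0804 -0.0126  0.0524]
side green 184 mean [0.605  0.2319 0.093 ] normal [-0.644  0.111  0.757] tilt 40.8
[ 0.07   -0.0145  0.0143]
gknob 34 [0.5774 0.2427 0.119 ] [0.0652 0.1768 0.0511]
top wide 188 mean [0.5879 0.056  0.1001] normal [-0.733  0.066  0.677] tilt 47.4
bay coords mean [ 0.0809 -0.0071  0.0144] lo [ 0.044 -0.083  0.006] hi [0.099 0.065 0.021]
knob 12 [0.0918 0.0022 0.0468]
top green 756 mean [0.6074 0.2464 0.0927] normal [-0.633  0.081  0.77 ] tilt 39.7
[0.0701 0.0002 0.0139]
gknob 62 [0.5812 0.2518 0.1195] [0.0661 0.1852 0.0519]
```

View pics/placed.png

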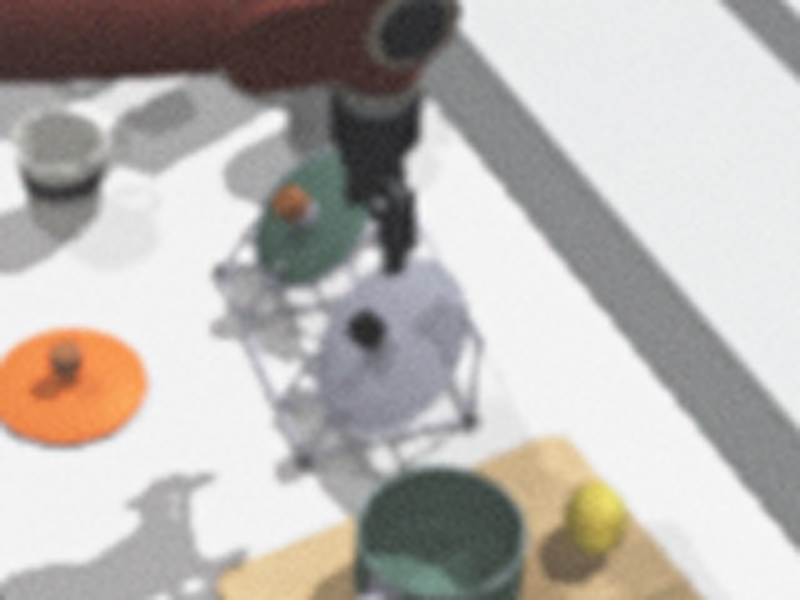

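The wide lid stands home in the right bay, at crop (395,345) with its knob at (368,328) facing out. The green lid is unmoved, with its knob at (292,203). Next I grasp the green lid's knob.

Emit:
{"api": "servo_tool", "payload": {"motion": [1,-0.03,-0.38,0,0,1,-0.06,-0.765,0,0]}}

```text
time: 12.45
tool_pos: [0.5765, 0.1555, 0.1783]
tool_rot: [0.0, 0.997, -0.072, -0.002]
contact_force: [0.2, -0.1, -1.4]
gripper_width: 0.999
grasp_force: 0.0
```

Emit:
{"api": "servo_tool", "payload": {"motion": [1,-0.03,-0.38,0,0,1,-0.06,-0.765,0,0,1,-0.06,-0.765,0,0]}}

```text
time: 12.82
tool_pos: [0.582, 0.2493, 0.178]
tool_rot: [0.001, 0.998, -0.07, -0.002]
contact_force: [0.2, -0.4, 0.7]
gripper_width: 1.001
grasp_force: 0.0
```

Emit:
{"api": "servo_tool", "payload": {"motion": [1,0.03,0.01,0.3,0,1,0.03,0.01,0.6,0,1,0.03,0.01,0.8,0,1,0.03,0.01,0.93,0,1,0.03,0.01,0.93,0]}}

```text
time: 13.45
tool_pos: [0.5856, 0.2443, 0.0671]
tool_rot: [0.001, 0.997, -0.072, -0.002]
contact_force: [-0.1, -0.3, 0.4]
gripper_width: 1.005
grasp_force: 0.0
```

Emit:
{"api": "servo_tool", "payload": {"motion": [-1,0,0,0,0,-1,0,0,0,0,-1,0,0,0,0,-1,0,0,0,0]}}

```text
time: 13.95
tool_pos: [0.5881, 0.2462, 0.0711]
tool_rot: [-0.001, 0.997, -0.072, 0.001]
contact_force: [0.5, 2.1, 4.8]
gripper_width: 0.35
grasp_force: 59.2
```

Emit:
{"api": "servo_tool", "payload": {"motion": [-1,0,0,0,0,-1,0,0,0,0]}}

```text
time: 14.2
tool_pos: [0.5881, 0.2462, 0.0711]
tool_rot: [-0.001, 0.997, -0.072, 0.001]
contact_force: [0.3, 3.5, 6.5]
gripper_width: 0.345
grasp_force: 59.3
```

Emit:
{"api": "servo_tool", "payload": {"motion": [-1,0.1,0,-0.085,0,-1,0.2,0,-0.168,0,-1,0.3,0,-0.252,0,-1,0.383,0,-0.33,0,-1,0.383,0,-0.38,0]}}

```text
time: 14.82
tool_pos: [0.6321, 0.2381, 0.1138]
tool_rot: [0.001, 0.997, -0.072, -0.001]
contact_force: [-0.9, 0.2, -3.3]
gripper_width: 0.345
grasp_force: 59.5
```

Emit:
{"api": "servo_tool", "payload": {"motion": [-1,0,0,-0.3,0,-1,0,0,-0.6,0,-1,0,0,-0.9,0,-1,0,0,-0.9,0]}}

```text
time: 15.32
tool_pos: [0.6342, 0.239, 0.2265]
tool_rot: [-0.001, 0.997, -0.072, 0.003]
contact_force: [-0.3, -0.9, -2.2]
gripper_width: 0.346
grasp_force: 59.7
```

```bash
cat > gt.py <<'E'
from look import *
s=manip.state(); tp=s["tool_pos"]; print(s["time"],s["contact_force"].round(1),tp.round(4),s["grasp_force"],s["joint_pos"].round(2))
for n in ("side","top"):
    rgb,d=eyes.grab_frame(n); np.savez(f"t_{n}.npz",rgb=rgb,d=d); W=cloud(n,d); x,y,z=np.moveaxis(W,-1,0)
    hsv=cv2.cvtColor(rgb,cv2.COLOR_RGB2HSV).astype(int)
    r=np.hypot(x-tp[0],y-tp[1]); m=(r<.13)&(z>tp[2]-.07)&(z<tp[2]+.1)&(z>.11)&(hsv[...,0]>55)&(hsv[...,0]<100)&(hsv[...,1]>40)
    if m.sum()>40: q=lidfit(n,W[m],"green"); print(q.min(0).round(3),q.max(0).round(3))
E
python3 gt.py
```

```text
15.325 [-0.3 -0.9 -2.2] [0.6342 0.239  0.2265] 59.729012448806316 [ 0.25  0.16  1.46 -0.    1.52  1.96]
side green 220 mean [0.6471 0.2172 0.2463] normal [-0.628  0.087  0.774] tilt 39.3
[0.599 0.17  0.201] [0.698 0.276 0.286]
top green 159 mean [0.6536 0.1946 0.2483] normal [-0.624  0.066  0.779] tilt 38.9
[0.615 0.17  0.214] [0.695 0.303 0.277]
```

Emit:
{"api": "servo_tool", "payload": {"motion": [-1,0,0,0,-0.22,-1,0,0,0,-0.45,-1,0,0,0,-0.68,-1,0,0,0,-0.9,-1,0,0,0,-1]}}

```text
time: 16.05
tool_pos: [0.6308, 0.2382, 0.2186]
tool_rot: [-0.0, 0.948, 0.317, -0.003]
contact_force: [-0.8, -0.4, -2.7]
gripper_width: 0.345
grasp_force: 59.7
```

Emit:
{"api": "servo_tool", "payload": {"motion": [-1,0,0,0,-0.22,-1,0,0,0,-0.45,-1,0,0,0,-0.68,-1,0,0,0,-0.9,-1,0,0,0,-1]}}

```text
time: 16.68
tool_pos: [0.6309, 0.2382, 0.2186]
tool_rot: [-0.001, 0.755, 0.656, -0.003]
contact_force: [0.2, -0.8, -3.0]
gripper_width: 0.345
grasp_force: 59.7
```

Emit:
{"api": "servo_tool", "payload": {"motion": [-1,0,0,0,-0.22,-1,0,0,0,-0.45,-1,0,0,0,-0.68,-1,0,0,0,-0.9,-1,0,0,0,-1]}}

```text
time: 17.3
tool_pos: [0.6309, 0.2382, 0.2186]
tool_rot: [-0.002, 0.446, 0.895, -0.002]
contact_force: [-0.2, -0.1, -2.1]
gripper_width: 0.344
grasp_force: 59.7
```

Emit:
{"api": "servo_tool", "payload": {"motion": [-1,0,0,0,-0.22,-1,0,0,0,-0.45,-1,0,0,0,-0.68,-1,0,0,0,-0.9,-1,0,0,0,-1]}}

```text
time: 17.92
tool_pos: [0.6309, 0.2382, 0.2186]
tool_rot: [-0.003, 0.07, 0.998, -0.001]
contact_force: [-0.1, 0.6, -1.5]
gripper_width: 0.343
grasp_force: 59.7
```

```bash
python3 gt.py
```

```text
17.925 [-0.1  0.6 -1.5] [0.6309 0.2382 0.2186] 59.72364025656134 [ 0.25  0.16  1.47 -0.    1.52 -1.18]
side green 124 mean [0.603  0.2185 0.2458] normal [ 0.616 -0.09   0.783] tilt 38.5
[0.565 0.171 0.208] [0.649 0.283 0.275]
top green 47 mean [0.6203 0.186  0.2244] normal [ 0.643 -0.088  0.761] tilt 40.5
[0.591 0.174 0.198] [0.654 0.289 0.247]
```

Emit:
{"api": "servo_tool", "payload": {"motion": [-1,-0.12,0,0,0,-1,-0.24,0,0.2,0,-1,-0.24,0,0.47,0,-1,-0.24,0,0.47,0]}}

```text
time: 18.52
tool_pos: [0.659, 0.2336, 0.1612]
tool_rot: [-0.004, 0.072, 0.997, -0.001]
contact_force: [-1.0, 0.7, -3.0]
gripper_width: 0.35
grasp_force: 59.8
```

Emit:
{"api": "servo_tool", "payload": {"motion": [-1,0,0,0.07,0,-1,0.06,0,0.1,0,-1,0.13,0,0.13,0,-1,0.19,0,0.15,0,-1,0.19,0,0.15,0]}}

```text
time: 19.15
tool_pos: [0.6381, 0.2383, 0.1502]
tool_rot: [0.001, 0.071, 0.997, 0.0]
contact_force: [0.1, -0.1, 4.7]
gripper_width: 0.346
grasp_force: 61.0
```

```bash
python3 gt.py
```

```text
19.15 [ 0.1 -0.1  4.7] [0.6381 0.2383 0.1502] 61.019081035628915 [ 0.25  0.22  1.52  0.    1.4  -1.18]
side green 205 mean [0.6199 0.2238 0.1683] normal [ 0.367 -0.051  0.929] tilt 21.8
[0.571 0.173 0.14 ] [0.677 0.288 0.19 ]
top green 68 mean [0.6345 0.1872 0.1613] normal [ 0.366 -0.574  0.733] tilt 42.9
[0.604 0.174 0.142] [0.665 0.282 0.241]
```

Emit:
{"api": "servo_tool", "payload": {"motion": [-1,0.05,0,0.05,0,-1,0.1,0,0.1,0,-1,0.14,0,0.15,0,-1,0.16,0,0.19,0,-1,0.16,0,0.19,0]}}

```text
time: 19.88
tool_pos: [0.6186, 0.2416, 0.1268]
tool_rot: [-0.001, 0.071, 0.997, 0.001]
contact_force: [-2.0, 1.1, 5.2]
gripper_width: 0.343
grasp_force: 62.8
```

```bash
python3 gt.py
```

```text
19.875 [-2.   1.1  5.2] [0.6186 0.2416 0.1268] 62.82322640530765 [ 0.26  0.2   1.58  0.    1.36 -1.17]
side green 267 mean [0.6221 0.223  0.1392] normal [-0.124  0.03   0.992] tilt 7.3
[0.562 0.172 0.126] [0.687 0.3   0.152]
top green 119 mean [0.6402 0.1895 0.1396] normal [-0.082 -0.061  0.995] tilt 5.9
[0.594 0.173 0.13 ] [0.689 0.295 0.148]
```

Emit:
{"api": "servo_tool", "payload": {"motion": [-1,0,0,-0.2,0,-1,0,0,-0.4,0.23,-1,0,0,-0.4,0.46,-1,0,0,-0.4,0.69,-1,0,0,-0.4,0.92]}}

```text
time: 20.6
tool_pos: [0.6173, 0.2408, 0.1718]
tool_rot: [-0.002, 0.422, 0.907, -0.001]
contact_force: [-0.5, 0.8, -2.6]
gripper_width: 0.345
grasp_force: 62.0
```

Emit:
{"api": "servo_tool", "payload": {"motion": [-1,0,0,0,0.22,-1,0,0,0,0.45,-1,0,0,0,0.68,-1,0,0,0,0.9,-1,0,0,0,1]}}

```text
time: 21.22
tool_pos: [0.6173, 0.2408, 0.1717]
tool_rot: [-0.002, 0.736, 0.677, -0.002]
contact_force: [0.5, -0.6, -2.2]
gripper_width: 0.346
grasp_force: 62.0
```

Emit:
{"api": "servo_tool", "payload": {"motion": [-1,0,0,0,0.22,-1,0,0,0,0.45,-1,0,0,0,0.68,-1,0,0,0,0.9,-1,0,0,0,1]}}

```text
time: 21.85
tool_pos: [0.6173, 0.2408, 0.1717]
tool_rot: [-0.001, 0.939, 0.344, -0.003]
contact_force: [0.2, 0.3, -2.4]
gripper_width: 0.346
grasp_force: 62.0
```

Emit:
{"api": "servo_tool", "payload": {"motion": [-1,0,0,0,0.22,-1,0,0,0,0.45,-1,0,0,0,0.68,-1,0,0,0,0.9,-1,0,0,0,1]}}

```text
time: 22.48
tool_pos: [0.6173, 0.2408, 0.1717]
tool_rot: [0.0, 0.999, -0.042, -0.003]
contact_force: [-0.8, 0.2, -2.3]
gripper_width: 0.345
grasp_force: 62.0
```

```bash
python3 gt.py
```

```text
22.475 [-0.8  0.2 -2.3] [0.6173 0.2408 0.1717] 61.993233477696776 [0.26 0.16 1.55 0.   1.44 1.91]
side green 256 mean [0.6008 0.2266 0.1844] normal [0.075 0.01  0.997] tilt 4.3
[0.544 0.172 0.173] [0.668 0.299 0.194]
top green 87 mean [0.6162 0.1951 0.1807] normal [ 0.104 -0.026  0.994] tilt 6.2
[0.581 0.175 0.173] [0.652 0.305 0.187]
```

Emit:
{"api": "servo_tool", "payload": {"motion": [-1,0,0,0.15,0,-1,0,0,0.27,0,-1,-0.02,0,0.31,0,-1,-0.04,0,0.33,0,-1,-0.04,0,0.33,0]}}

```text
time: 23.2
tool_pos: [0.6146, 0.2411, 0.1342]
tool_rot: [-0.0, 0.999, -0.04, 0.0]
contact_force: [-0.0, 0.7, -2.2]
gripper_width: 0.349
grasp_force: 62.0
```

Emit:
{"api": "servo_tool", "payload": {"motion": [-1,0,0,-0.2,0,-1,0,0,-0.5,0,-1,0,0,-0.5,0]}}

```text
time: 23.58
tool_pos: [0.6174, 0.2418, 0.1994]
tool_rot: [-0.001, 0.999, -0.04, 0.005]
contact_force: [0.5, 0.3, -1.6]
gripper_width: 0.344
grasp_force: 62.0
```

```bash
python3 gt.py
```

```text
23.575 [ 0.5  0.3 -1.6] [0.6174 0.2418 0.1994] 62.03049990814179 [0.26 0.14 1.53 0.   1.47 1.91]
side green 254 mean [0.5987 0.2268 0.2132] normal [ 0.072 -0.01   0.997] tilt 4.2
[0.544 0.171 0.202] [0.666 0.296 0.224]
top green 109 mean [0.6136 0.2051 0.206 ] normal [ 0.072 -0.022  0.997] tilt 4.3
[0.575 0.176 0.199] [0.648 0.307 0.212]
```

Emit:
{"api": "servo_tool", "payload": {"motion": [-1,-0.02,0,0.3,0,-1,-0.04,0,0.53,0,-1,-0.04,0,0.575,0,-1,-0.05,0,0.595,0,-1,-0.05,0,0.595,0]}}

```text
time: 24.3
tool_pos: [0.6066, 0.2416, 0.1218]
tool_rot: [0.0, 0.999, -0.04, -0.003]
contact_force: [-4.0, 1.1, 1.7]
gripper_width: 0.348
grasp_force: 62.4
```

```bash
python3 gt.py
```

```text
24.3 [-4.   1.1  1.7] [0.6066 0.2416 0.1218] 62.425051177851856 [0.26 0.18 1.61 0.   1.36 1.92]
side green 242 mean [0.5894 0.2269 0.1342] normal [0.041 0.005 0.999] tilt 2.3
[0.532 0.175 0.124] [0.657 0.302 0.144]
top green 79 mean [0.6047 0.186  0.1326] normal [ 0.073 -0.349  0.934] tilt 20.9
[0.565 0.175 0.126] [0.654 0.207 0.14 ]
```

Emit:
{"api": "servo_tool", "payload": {"motion": [-1,-0.02,0,0.015,0,-1,-0.03,0,0.03,0,-1,-0.03,0,0.03,0]}}

```text
time: 24.78
tool_pos: [0.6048, 0.2418, 0.1189]
tool_rot: [0.0, 0.999, -0.04, -0.0]
contact_force: [-2.2, 0.8, -1.1]
gripper_width: 0.346
grasp_force: 62.2
```

Emit:
{"api": "servo_tool", "payload": {"motion": [-1,0,0,-0.2,0,-1,0,0,-0.5,0,-1,0,0,-0.75,0,-1,0,0,-0.75,0]}}

```text
time: 25.28
tool_pos: [0.6071, 0.2422, 0.2125]
tool_rot: [-0.001, 0.999, -0.04, 0.003]
contact_force: [-0.2, 0.4, -2.9]
gripper_width: 0.343
grasp_force: 62.0
```

```bash
python3 gt.py
```

```text
25.275 [-0.2  0.4 -2.9] [0.6071 0.2422 0.2125] 62.01876852661371 [ 0.27  0.11  1.54 -0.    1.49  1.92]
side green 273 mean [0.5882 0.2276 0.2257] normal [0.043 0.026 0.999] tilt 2.9
[0.534 0.171 0.217] [0.658 0.307 0.235]
top green 119 mean [0.6047 0.2122 0.2197] normal [ 0.051 -0.022  0.998] tilt 3.2
[0.564 0.175 0.215] [0.655 0.308 0.225]
```

Run:
```python
from h import *
from scipy.optimize import minimize
for n in ("top","side"):
    z=np.load(f"t_{n}.npz"); W=cloud(n,z["d"]); x,y,zz=np.moveaxis(W,-1,0)
    hsv=cv2.cvtColor(z["rgb"],cv2.COLOR_RGB2HSV).astype(int)
    g=((abs(hsv[...,0]-80)<25)&(hsv[...,1]>45)|((zz>.09)&(hsv[...,1]<60)))&(np.hypot(x-.527,y+.158)<.11)&(zz>.02)&(zz<.115)
    rim=(zz>.094)&(zz<.11)&(np.hypot(x-.527,y+.158)<.1); 
    X,Y=x[rim],y[rim]; c=np.array([.527,-.158])
    for _ in range(8):
        r=np.hypot(X-c[0],Y-c[1]); k=abs(r-.070)<.012
        c=np.array(circ(X[k],Y[k])[:2])
    print(n,"rim fit",k.sum(),circ(X[k],Y[k]))
    if n=="top":
        def iou(p):
            t=np.linspace(0,6.2832,80); P=np.c_[p[0]+.072*np.cos(t),p[1]+.072*np.sin(t),0*t+.102]
            m=np.zeros((1536,2048),np.uint8); cv2.fillPoly(m,[np.round(project(n,P)*4+1.5).astype(int)],1); m=cv2.resize(m.astype(np.float32),(512,384),interpolation=cv2.INTER_AREA)
            return -np.minimum(m,g).sum()/np.maximum(m,g).sum()
        r=minimize(iou,[.527,-.158],method="Nelder-Mead",options=dict(initial_simplex=[[.52,-.158],[.535,-.158],[.525,-.147]])); print("iou",r.x,r.fun)
```

```text
top rim fit 161 (np.float64(0.5269481183505623), np.float64(-0.15202250370321632), np.float64(0.07042826739825767))
iou [ 0.52396399 -0.15065113] -0.8591631650924683
side rim fit 141 (np.float64(0.5254772016242591), np.float64(-0.15813505343240067), np.float64(0.07045673323548313))
```

Emit:
{"api": "servo_tool", "payload": {"motion": [-1,-0.03,0.2,0,0,-1,-0.06,0.5,0,0,-1,-0.097,0.844,0,0]}}

```text
time: 25.75
tool_pos: [0.5837, 0.1399, 0.2066]
tool_rot: [0.001, 0.999, -0.04, -0.002]
contact_force: [0.6, -0.5, -2.1]
gripper_width: 0.344
grasp_force: 62.0
```

Emit:
{"api": "servo_tool", "payload": {"motion": [-1,-0.03,0.28,0,0,-1,-0.06,0.56,0,0,-1,-0.097,0.844,0,0]}}

```text
time: 26.12
tool_pos: [0.5638, 0.0397, 0.2068]
tool_rot: [0.0, 0.999, -0.041, -0.002]
contact_force: [-0.4, -1.0, -2.0]
gripper_width: 0.339
grasp_force: 62.0
```

Emit:
{"api": "servo_tool", "payload": {"motion": [-1,-0.03,0.28,0,0,-1,-0.06,0.56,0,0,-1,-0.097,0.844,0,0]}}

```text
time: 26.5
tool_pos: [0.5439, -0.06, 0.2069]
tool_rot: [-0.0, 0.999, -0.041, -0.002]
contact_force: [0.7, -0.0, -2.2]
gripper_width: 0.349
grasp_force: 62.0
```

Emit:
{"api": "servo_tool", "payload": {"motion": [-1,-0.03,0.28,0,0,-1,-0.06,0.56,0,0,-1,-0.09,0.75,0,0,-1,-0.097,0.844,0,0,-1,-0.097,0.844,0,0]}}

```text
time: 27.12
tool_pos: [0.5253, -0.1587, 0.2079]
tool_rot: [-0.0, 0.999, -0.041, -0.001]
contact_force: [1.0, 0.1, -2.8]
gripper_width: 0.344
grasp_force: 62.0
```

Emit:
{"api": "servo_tool", "payload": {"motion": [-1,0.02,0,0.2,0,-1,0.02,0,0.4,0,-1,0.02,0,0.54,0,-1,0.02,0,0.6,0,-1,0.02,0,0.6,0]}}

```text
time: 27.75
tool_pos: [0.5284, -0.1581, 0.1368]
tool_rot: [-0.0, 0.999, -0.04, -0.0]
contact_force: [-0.4, 0.2, -2.1]
gripper_width: 0.35
grasp_force: 62.0
```

```bash
python3 gt.py
python3 - <<'E'
from h import *
z=np.load("t_side.npz"); W=cloud("side",z["d"]); x,y,zz=np.moveaxis(W,-1,0)
Q=W[(np.hypot(x-.526,y+.158)<.1)&(zz>.125)&(zz<.16)]; print(np.percentile(Q,[1,99],0).round(3))
k=(np.hypot(x-.526,y+.158)<.085)&(zz>.03)&(zz<.11); print("pan side pts",np.percentile(W[k],[1,99],0).round(3))
s=np.hstack([cv2.resize(np.load(f"t_{n}.npz")["rgb"][v:v+120,u:u+80,::-1],(400,600),interpolation=cv2.INTER_CUBIC) for n,u,v in (("side",240,120),("side",150,80))])
a=z["rgb"][120:260,190:350,::-1]; cv2.imwrite("pics/final.png",cv2.resize(a,(686,600),interpolation=cv2.INTER_CUBIC))
E
```

```text
27.75 [-0.4  0.2 -2.1] [ 0.5284 -0.1581  0.1368] 61.9930367404595 [-0.43 -0.07  1.85  0.    1.37  1.23]
side green 350 mean [ 0.5088 -0.1706  0.15  ] normal [0.03  0.012 0.999] tilt 1.8
[ 0.453 -0.226  0.141] [ 0.579 -0.094  0.158]
top green 91 mean [ 0.5204 -0.1788  0.1567] normal [ 0.975 -0.191  0.112] tilt 83.6
[ 0.503 -0.221  0.142] [ 0.55  -0.09   0.236]
[[ 0.451 -0.23   0.135]
 [ 0.59  -0.09   0.159]]
pan side pts [[ 0.453 -0.231  0.03 ]
 [ 0.594 -0.13   0.104]]
```

View pics/final.png

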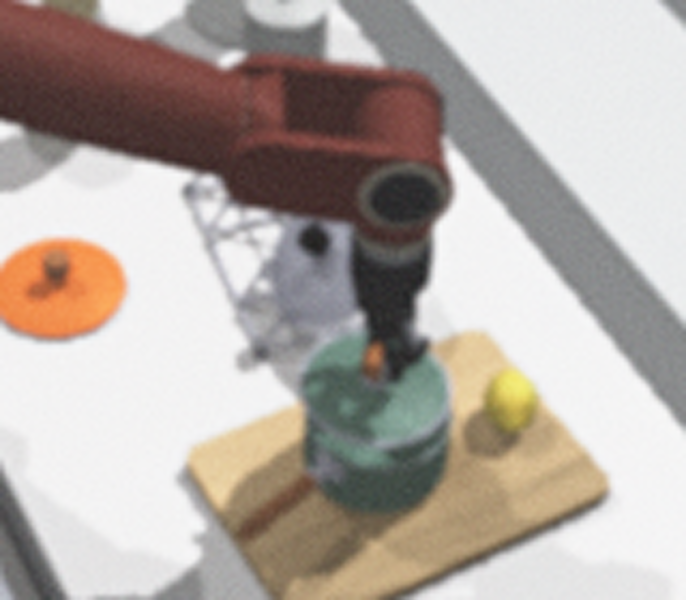

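The picture shows the green lid level over the pan at (375,390), with the pan rim at (375,430). The wide lid is still in its bay at (315,265), and the lemon is in place at (510,400). I'll make a 3 mm centring nudge, let it settle, then hand in.

Emit:
{"api": "servo_tool", "payload": {"motion": [-1,0.025,0,0.03,0,-1,0.025,0,0.03,0,-1,0.025,0,0.03,0,-1,0.025,0,0.03,0]}}

```text
time: 28.35
tool_pos: [0.5315, -0.1587, 0.1336]
tool_rot: [0.0, 0.999, -0.04, 0.0]
contact_force: [1.1, 0.6, -2.2]
gripper_width: 0.348
grasp_force: 62.0
```

```bash
python3 -c "
from plant import manip, job_done
s=manip.state(); print(s['time'],s['tool_pos'],s['contact_force'],s['grasp_force'])
print(job_done())"
```

```text
28.35 [ 0.53151701 -0.15873862  0.13356296] [ 1.13048572  0.55975984 -2.15039197] 62.00664907693863
the job is handed in; nothing more can be done
None
```

I handed the job in at 28.4 s of the 51 s allowed: the wide lid stands in the right bay, let go, and the green lid is held about 3 cm above the pan's rim, roughly centred and about 2–4° off level by camera estimate; the hand-in returned no verdict.

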